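# Clamp the machine vice on the T-slot plate

## Task

Push the small blue machine vice off the raised loading ledge, down onto the T-slot plate and fully home between its guides against the two end stops; then slide the swing clamp along its slot until it stands beside the middle of the vice, turn it clockwise until its arm is square to the slot with the toe over the vice's side rail, and tighten its lever clockwise as far as it goes so that the arm lies firmly on the vice. Do it in that order, keep vice and clamp upright, leave the vice home and the other things on the desk alone.

Things in the scene. Friction and masses are not known exactly. Their poses are not given: they have to be found in the camera images.
- plate: fixed grey T-slot plate with a dark loading ledge at its left. Origin: desk level, under the slot's centre line, mid-length of the plate; x across the slot, away from the robot; y along the slot to the ledge. Plate x -44..172 mm, y -85..85, top z 28. Ledge y 85..265, top z 30: a 2 mm step down to the plate. Slot 28 mm wide at x 0; inside the plate a 60 mm wide channel, z 4..18, lies under its lips
- vice_home (a point): on the plate's top (plate x 107, y -30, z 28 mm): where the vice's origin is when home. The bed, x 60.5..153.5 mm, lies between two steel guides 10 mm high (flared at the ledge, flares end at y 99 mm); two end stops 11 mm high have their faces at y -75 mm, the vice's screw passes between them
- clamp_spot (a point): on the plate's top, on the slot's centre line (plate x 0, y 5, z 28 mm): beside the middle of the vice when home; the clamp's origin belongs here
- vice: small blue machine vice, 0.7 to 1 kg, loose on the ledge. Origin on its underside; its x axis points along plate +y, its screw handle to plate -y. Base x -45..95, y -45..45 mm, 12 mm high. Side rails along both long sides: x -25..95, 11 mm wide, top 28 mm up. Between them jaws 45 mm high, y -33..33
- vice_push (a point): middle of the vice's flat end face (back of the fixed jaw, 66 mm wide, 45 mm high), 22 mm above its underside, 95 mm from its origin: push it here along plate -y; it needs 4 to 10 N
- clamp: swing clamp, 0.8 kg, loose, its T-head (58 x 24 x 10 mm) hanging in the slot. Origin: stud axis, underside of its 50 x 50 x 24 mm square foot, which slides on ledge and plate; x along arm and head. Starts on the ledge, arm to plate +y. In the plate's channel it turns clockwise from above 90 degrees, until the arm points to plate +x and the head stops against the channel walls, about 10 degrees past square at most
- toe (a point): underside of the clamp's arm near its end, 62 mm from the stud axis. The arm is 20 mm wide, 35 to 49 mm above the clamp's origin when loose, round end 69 mm from the axis. Push its side to turn the clamp. Square, the toe lies over the vice's near rail (plate x 62..73 mm), 6 to 7 mm above it; tightening lowers the arm onto it (7.2 mm per rad)
- lever (a joint): clamp lever (nut with handle) on top of the clamp, rad; 0 to 0.15 at the start, grows as it turns clockwise from above, end stop 1.57 = tight. At 0 the handle points 90 degrees anticlockwise of the arm, at 1.57 it lies over the arm. Friction 0.25 N m: push the handle's side near its end with 4 to 12 N; it stays where it is left
- lever_end (a point): end of the lever's black handle (13 mm thick), 74 mm from the stud axis, 60 mm above the clamp's origin (level); the handle begins 38 mm from the axis; nothing on the clamp is higher than 67 mm
- hex_keys: bystander: hex keys in a red holder, 99 mm long, lying on the desk to the right of the plate; leave alone
- grease_jar: bystander: white jar with a red lid, 55 mm across, 50 mm tall, on the desk to the left of the ledge; leave alone
- side_cutters: bystander: red-handled side cutters, 138 mm long, on the desk to the left of the ledge, nearer the robot than the jar; leave alone

How it is judged:
By the outcome, as a careful person would: the job done as asked, in the order asked, and still so for the second after the job is handed in, with the robot touching nothing.
It also fails if it takes over 72 s, if anything falls off the work surface, if the arm or the gripper's body presses on something with over 40 N, if the wrist force passes 120 N, or if a joint passes its speed limit or range.

## Robot

A 7-joint arm with a two-finger parallel gripper is mounted at the origin on a cart in front of the work surface, level with it; the furniture and walls round the work are solid. World frame = base frame: x ahead of the robot, y to its left, z up, the work surface at z = 0. Lengths are in m, angles in degrees, forces in N, time in s.
With the tool pointing down it reaches from about 0.4 to 0.875 m from the base axis. Payload 6.5 kg.
Tool frame: the origin (TCP) lies at the very end of the fingers, on their centre line; the grasp point (between the pads) lies 19 mm behind it; z points along the fingers, y is the line along which they close (so a half turn about z gives the same grasp; the last joint's range is limited). The gripper opens to 88 mm and grips with 3 to 60 N. Pads are 18 mm wide; open, the fingers measure 123 mm over their backs; the gripper's body (75 mm by 187 mm) begins 45 mm behind the grasp point.
Start: joints at [71.093, 30.733, -0.252, 88.115, 0.149, 61.152, -4.079], TCP at [0.169, -0.628, 0.239] pointing down, gripper open.
Joint ranges: [-154.64, 154.64], [-21.42, 123.67], [-72.66, 72.17], [13.99, 137.28], [-74.86, 254.86], [10.95, 109.41], [-158.01, 158.01]. Speed limits (degrees/s): [136.94, 136.94, 180, 180, 180, 180, 180].

## Interface

Orientations are given as [roll, pitch, yaw] about the fixed x, y, z axes, in that order (R = Rz(yaw) Ry(pitch) Rx(roll)).
In Python, from cell import r, vision gives the robot as it stands.
- The arm moves only by the tool carry_out, never from a script. Its argument "plan" is a list of rows, each a list of 5 numbers: the shift along the world's x, y, z in m, then the turn about the world's z in degrees, then the closure, from 0 (fully open) to 1 (shut). In form: [[tx, ty, tz, turn, jaw], ...]. A call has 1 to 10 rows; each row shifts and turns the commanded pose from where the row before left it; what a row does not reach is not made up. A row lasts 1/8 s, in which the tool goes at most 62.5 mm and 10.7 degrees, less where a joint would pass 70% of its speed; a pose out of reach is approached as far as the arm can. A call is refused whole if a number of a shift passes 0.0625 or a number of a turn 10.7, either way. A call with a gripper value outside its range is refused whole. The fingers move at their own pace and stop on an object; "squeeze" is the grip in N (left out, the last holds). Time passes only in rows, so rows that do not move let the fingers close. It gives the time, the measured TCP pose, the force, the opening and the grip force at its end, in the units of the state.
- r.get_obs(): the state, without advancing time (a new reading comes with each control period).
- vision.get_image(name): name is "side" or "top" or "wrist"; returns the picture (384x512x3 uint8, blue, green, red); there is no depth.
- vision.get_calibration(name): a dict with "vertical_fov" (degrees; the focal length in pixels is half the picture's height over the tangent of half this angle, whatever the lens; pixels are square), "cx", "cy" (the principal point, pixels), "rvec" (rotation vector, rad) and "tvec" (3), from world to camera coordinates, as OpenCV has them. Camera axes: x right, y down, z forward; pixel columns grow to the right and rows downward; lengths in m; the calibration is good to about 2 mm. A picture is of the moment at which its call begins: read the wrist's pose just before it. get_calibration takes no time and is no camera call; for the wrist camera it gives the pose at the moment of the call.
- r.finish_job(): hands the job in; it is judged then, once.
The state is a dict: "t": time; "joints": joint angles; "joint_velocities": joint speeds; "joint_efforts": joint torques, N m; "eef_pos": TCP position; "orientation": TCP orientation; "ft_force": force on the tool from outside, world axes, zero at the start; "torque": the same for the moment, N m; "opening": finger opening in m; "gripper_force": force on a finger pad.
Only numpy, scipy, OpenCV 4.12 (cv2) and the standard library are available. Lean on these libraries where they do the work, as an engineer would, in place of code of your own. Each camera call takes 0.05 s, during which the arm holds its last target. There are 200 camera calls.

## Working session

There is one attempt and no reset: what is moved stays moved. The work goes in short steps, Python scripts to look and compute and a tool call to move; the robot and the scene stay as the last step left them, time stands still between calls to the robot, and variables do not carry over. Pictures are saved under pics/ and viewed, at most 10 in all, crops included, and the job is handed in when it is done.

Besides the shell and the picture viewer there is one more tool, called after ">>>" as name([rows], argument=value, ...), one row to a line, values as JSON. carry_out: Moves the arm, as the interface text tells. Its arguments: {"type":"object","properties":{"plan":{"type":"array"},"squeeze":{"type":"number"}},"required":["plan"]}

```bash
mkdir -p pics; ls
python3 - <<'E'
from cell import r, vision
import cv2
print(r.get_obs())
for n in("top","side"):
    im=vision.get_image(n); cv2.imwrite(f"pics/{n}0.png",im)
    print(n,vision.get_calibration(n))
E
```

```text
pics
{'t': 0.0, 'joints': array([71.09212201, 30.77875447, -0.25499578, 88.16869846,  0.14890548,
       61.15207047, -4.0794614 ]), 'joint_velocities': array([ 0.06054965, -0.05494484, -0.14013371,  0.09670169,  0.00183073,
        0.00049596,  0.02011425]), 'joint_efforts': array([-2.84247499e-04, -5.70998669e+01,  9.90666635e-01, -2.51607531e+01,
       -5.61547873e-02,  1.78999890e-02,  1.35652385e-04]), 'eef_pos': array([ 0.16932506, -0.62693232,  0.23783835]), 'orientation': array([-1.79901046e+02,  6.87193604e-03,  1.51195733e+01]), 'ft_force': array([-0.08192029,  0.32142008, -0.13855232]), 'torque': array([-0.043383  ,  0.00335756, -0.040906  ]), 'gripper_force': 0.0, 'opening': 0.0884326944088492}
top {'vertical_fov': 51.43867473268827, 'cx': 255.7905434480899, 'cy': 187.75871205629082, 'rvec': array([ 2.1218673 , -2.11804262,  0.1554298 ]), 'tvec': array([-0.0132217 ,  0.50253113,  0.88755529])}
side {'vertical_fov': 51.22039921792341, 'cx': 249.87243755139704, 'cy': 198.38165042089224, 'rvec': array([ 0.36639249, -2.63115521,  1.46480026]), 'tvec': array([0.46338461, 0.15973699, 0.90773317])}
```

View pics/top0.png

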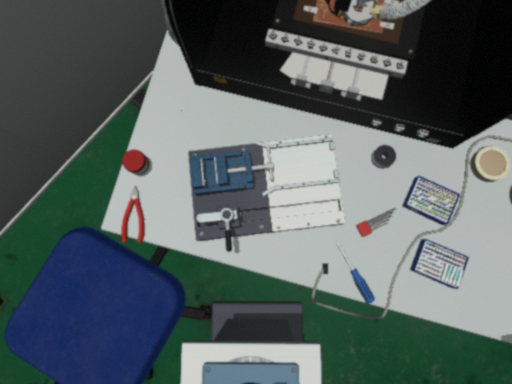

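View pics/side0.png

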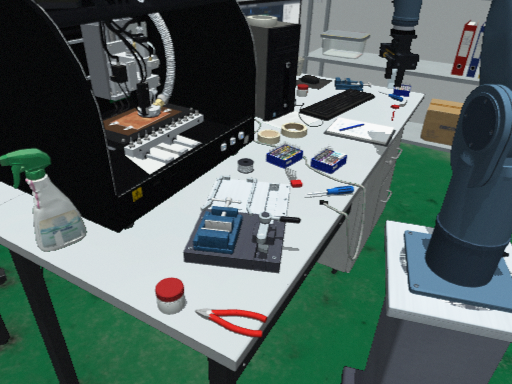

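```bash
cat > h.py <<'E'
import numpy as np, cv2
from cell import r, vision
def cal(n):
    c=vision.get_calibration(n); f=192/np.tan(np.radians(c['vertical_fov']/2))
    K=np.array([[f,0,c['cx']],[0,f,c['cy']],[0,0,1]]); R=cv2.Rodrigues(np.array(c['rvec']))[0]
    return K,R,np.array(c['tvec'])
def cast(n,uv,z):
    K,R,t=cal(n); C=-R.T@t
    d=(R.T@np.linalg.inv(K)@np.c_[np.atleast_2d(uv),np.ones(len(np.atleast_2d(uv)))].T).T
    return C+d*((z-C[2])/d[:,2])[:,None]
def proj(n,P):
    K,R,t=cal(n); p=(K@(R@np.atleast_2d(P).T+t[:,None])).T
    return p[:,:2]/p[:,2:]
E
python3 - <<'E'
from h import *
im=cv2.imread('pics/top0.png')
c=cv2.resize(im[128:256,180:360],None,fx=4.4,fy=4.4,interpolation=cv2.INTER_CUBIC)
cv2.imwrite('pics/c0.png',c)
K,R,t=cal('top');print(-R.T@t); K,R,t=cal('side');print(-R.T@t)
print(cast('top',[[189,151],[198,241],[344,222],[331,136],[265,143],[273,233]],.028))
E
```

```text
[ 0.34347425 -0.03611754  0.95978524]
[0.28185679 0.78637043 0.60530902]
[[ 0.59562374  0.15029343  0.028     ]
 [ 0.37943238  0.12215895  0.028     ]
 [ 0.42427744 -0.21744011  0.028     ]
 [ 0.63202821 -0.19319154  0.028     ]
 [ 0.61506135 -0.0337706   0.028     ]
 [ 0.39840492 -0.05237208  0.028     ]]
```

View pics/c0.png

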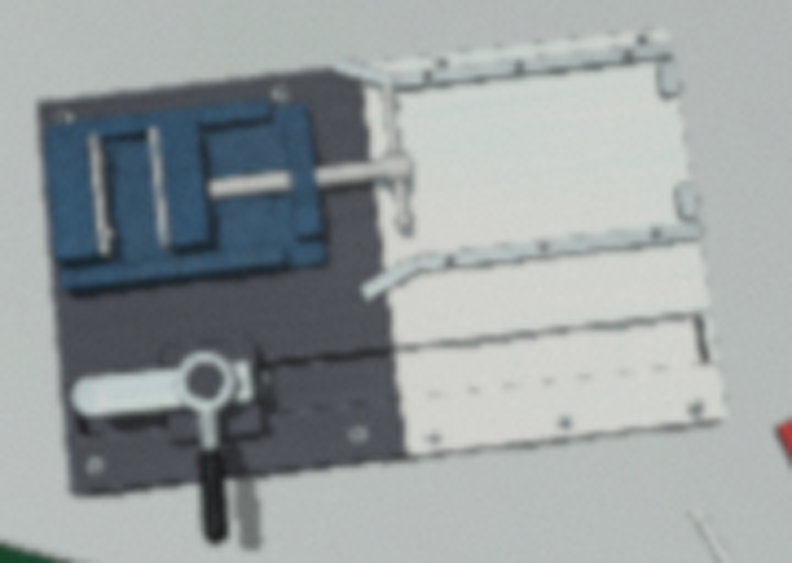

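```bash
cat >> h.py <<'E'
def crop(p): return (np.array(p,float)+.5)/4.4-.5+np.array([180,128])
def fit2(A,B):
    a=A-A.mean(0); b=B-B.mean(0)
    th=np.arctan2((a[:,0]*b[:,1]-a[:,1]*b[:,0]).sum(),(a*b).sum())
    R=np.array([[np.cos(th),-np.sin(th)],[np.sin(th),np.cos(th)]]); return th,R,B.mean(0)-R@A.mean(0)
E
python3 - <<'E'
from h import *
# crop px, plate xyz mm
D=[((40,101),(172,265,30)),((72,494),(-44,265,30)),((726,418),(-44,-85,28)),((408,456),(-44,85,29)),((708,340),(0,-85,28)),
 ((366,297),(None,99,38))]
D=[d for d in D if d[1][0] is not None]
W=np.array([cast('top',crop(p),z[2]/1000)[0][:2] for p,z in D]); P=np.array([z[:2] for _,z in D])/1000
th,R,t=fit2(P,W); print(np.degrees(th),t); print(((P@R.T+t)-W)*1000)
def toP(px,z): return (R.T@(cast('top',crop(px),z/1000)[0][:2]-t))*1000
for n,px,z in [('stop far',(662,78),39),('stop near',(680,202),39),('guide near in edge',(560,240),38),('guide far in edge',(520,75),38),('clampring',(206,380),92),('handle end',(215,538),90),('arm end',(76,393),79),
 ('rail nearleft top',(62,262),58),('rail near left bottom',(72,290),30),('base farleft',(47,124),58),('vice right far',(302,103),42),('vice right near',(325,262),42),('screw tip',(408,165),50),('flare',(366,297),28)]:
    print(n,toP(px,z).round(1))
E
```

```text
6.504622632959448 [ 0.45566973 -0.12994817]
[[ 0.38085345  2.18433167]
 [ 0.02426683  1.7477675 ]
 [-1.27122578 -0.57431564]
 [-0.06690485  0.35782532]
 [ 0.93301035 -3.71560886]]
stop far [142.3 -75.1]
stop near [ 73.4 -75. ]
guide near in edge [60.4 -9. ]
guide far in edge [153.2   0.6]
clampring [  0.7 181.5]
handle end [-77.  184.8]
arm end [  3.1 248.7]
rail nearleft top [ 75.  253.7]
rail near left bottom [ 64.5 254.1]
base farleft [150.2 255.4]
vice right far [150.2 119.7]
vice right near [ 62.1 116.8]
screw tip [107.7  67.2]
flare [43.1 97.1]
```

>>> carry_out([
  [0.028, 0.042, 0.002, 4.8, 0.66],
  [0.028, 0.042, 0, 4.8, 0.66],
  [0.028, 0.042, 0, 4.8, 0.66],
  [0.028, 0.042, 0, 4.8, 0.66],
  [0.028, 0.042, 0, 4.8, 0.66],
  [0.028, 0.042, 0, 4.8, 0.66],
  [0.028, 0.042, 0, 4.8, 0.66],
  [0.028, 0.042, 0, 4.8, 0.66],
  [0.028, 0.042, 0, 4.8, 0.66],
], squeeze=20)

```text
t: 1.23
eef_pos: [0.422, -0.2481, 0.2406]
orientation: [-180.0, 0.0, 58.5]
ft_force: [0.6, -1.2, -0.7]
opening: 0.0301
gripper_force: 0.0
```

>>> carry_out([
  [0.0135, 0.0525, 0, 4.8, 0.66],
  [0.0135, 0.0525, 0, 4.8, 0.66],
  [0.0135, 0.0525, 0, 4.8, 0.66],
  [0.0135, 0.0525, 0, 4.8, 0.66],
  [0.0135, 0.0525, 0, 4.8, 0.66],
  [0.0135, 0.0525, 0, 4.8, 0.66],
  [0.0135, 0.0525, 0, 4.8, 0.66],
  [0.0135, 0.0525, 0, 4.6, 0.66],
  [0, 0, 0, 0, 0.66],
])

```text
t: 2.35
eef_pos: [0.5289, 0.1756, 0.2406]
orientation: [-180.0, -0.2, 96.9]
ft_force: [-0.6, 0.5, -0.1]
opening: 0.0298
gripper_force: 0.0
```

>>> carry_out([
  [0, 0, -0.05, -0.2, 0.66],
  [0, 0, -0.05, -0.2, 0.66],
  [0, 0, -0.05, 0, 0.66],
  [0, 0, -0.045, 0, 0.66],
  [0.0014, -0.0119, 0, 0, 0.66],
  [0.0014, -0.0119, 0, 0, 0.66],
  [0.0007, -0.006, 0, 0, 0.66],
  [0.0007, -0.006, 0, 0, 0.66],
])

```text
t: 3.35
eef_pos: [0.5348, 0.1361, 0.0476]
orientation: [179.8, -0.1, 96.1]
ft_force: [-0.9, 5.8, 1.9]
opening: 0.0301
gripper_force: 3.0
```

Run:
```python
from h import *
im=vision.get_image('top')
cv2.imwrite('pics/c1.png',cv2.resize(im[128:256,180:360],None,fx=4.4,fy=4.4,interpolation=cv2.INTER_CUBIC))
print(r.get_obs()['ft_force'])
```

```text
[-0.8986041   3.03538196  3.38989915]
```

View pics/c1.png

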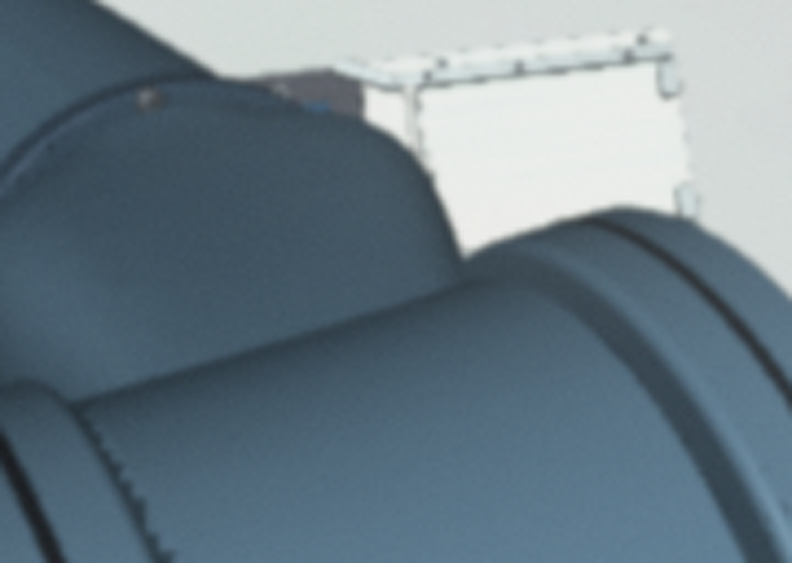

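>>> carry_out([
  [0.001, -0.0119, -0.001, 0.2, 0.66],
  [0.001, -0.0119, -0.001, 0.2, 0.66],
  [0.001, -0.0119, -0.001, 0, 0.66],
  [0.0013, -0.0119, 0, 0, 0.66],
  [0.0013, -0.0119, 0, 0, 0.66],
  [0.0013, -0.0119, 0, 0, 0.66],
  [0.0013, -0.0119, 0, 0, 0.66],
])

```text
t: 4.28
eef_pos: [0.5437, 0.0544, 0.045]
orientation: [179.7, -0.2, 96.6]
ft_force: [-0.6, 8.5, 7.2]
opening: 0.0303
gripper_force: 4.4
```

Run:
```python
from h import *
im=vision.get_image('side')
cv2.imwrite('pics/s1.png',cv2.resize(im[150:290,150:330],None,fx=4.2,fy=4.2,interpolation=cv2.INTER_CUBIC))
```

```text
(no output)
```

View pics/s1.png

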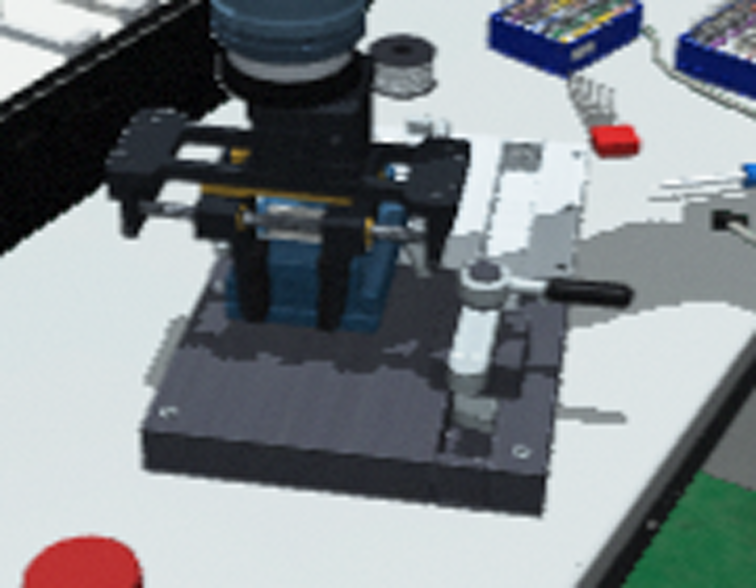

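>>> carry_out([
  [0.0013, -0.0119, 0, 0, 0.66],
  [0.0013, -0.0119, 0, 0, 0.66],
  [0.0013, -0.0119, 0, 0, 0.66],
  [0.0013, -0.0119, 0, 0, 0.66],
  [0.0013, -0.0119, 0, 0, 0.66],
  [0.0013, -0.0119, 0, 0, 0.66],
  [0.001, -0.0079, 0, 0, 0.66],
])

```text
t: 5.2
eef_pos: [0.5519, -0.027, 0.0439]
orientation: [179.8, -0.1, 96.6]
ft_force: [1.4, 6.9, 0.6]
opening: 0.0299
gripper_force: 3.0
```

>>> carry_out([
  [0.0004, -0.004, 0, 0, 0.66],
  [0.0004, -0.004, 0, 0, 0.66],
  [0.0004, -0.004, 0, 0, 0.66],
  [0.0002, -0.002, 0, 0, 0.66],
  [0.0002, -0.002, 0, 0, 0.66],
  [0, 0, 0, 0, 0.66],
])

```text
t: 5.95
eef_pos: [0.5535, -0.0424, 0.0438]
orientation: [179.8, -0.1, 96.6]
ft_force: [1.3, 5.7, -0.1]
opening: 0.03
gripper_force: 2.7
```

>>> carry_out([
  [0.0002, -0.002, 0, 0, 0.66],
  [0.0001, -0.001, 0, 0, 0.66],
  [0, 0, 0, 0, 0.66],
])

```text
t: 6.32
eef_pos: [0.5535, -0.0425, 0.0439]
orientation: [179.8, -0.3, 96.7]
ft_force: [0.8, 11.8, 0.2]
opening: 0.0298
gripper_force: 5.9
```

>>> carry_out([
  [0.0003, -0.003, 0, 0, 0.66],
  [0.0001, -0.001, 0, 0, 0.66],
  [0, 0, 0, 0, 0.66],
])

```text
t: 6.7
eef_pos: [0.5535, -0.0426, 0.0439]
orientation: [179.8, -0.5, 96.8]
ft_force: [-0.8, 19.8, 1.7]
opening: 0.0298
gripper_force: 10.2
```

>>> carry_out([
  [-0.0023, 0.02, 0, 0, 0.66],
  [-0.0023, 0.025, 0, 0, 0.66],
  [0, 0, 0.05, 0, 0.66],
  [0, 0, 0.05, 0, 0.66],
  [0, 0, 0.05, 0, 0.66],
  [0, 0, 0.05, 0, 0.66],
  [-0.04, 0.028, 0, 0, 0.66],
  [-0.04, 0.028, 0, 0, 0.66],
  [-0.04, 0.028, 0, 0, 0.66],
  [0, 0, 0, 0, 0.66],
])

```text
t: 7.95
eef_pos: [0.4259, 0.0787, 0.2433]
orientation: [-180.0, 0.2, 96.7]
ft_force: [0.8, -0.6, 0.6]
opening: 0.0303
gripper_force: 0.0
```

Run:
```python
from h import *
o=r.get_obs();print(o['eef_pos'],o['orientation'])
im=vision.get_image('wrist');cv2.imwrite('pics/w1.png',im)
K,R,t=cal('wrist');print(-R.T@t,R)
P=np.array([[0,181,30],[0,5,28],[107,65,28],[0,215,0]])/1e3
th=np.radians(6.5);Q=np.array([[np.cos(th),-np.sin(th)],[np.sin(th),np.cos(th)]])
W=np.c_[P[:,:2]@Q.T+[.4557,-.130],P[:,2]];print(proj('wrist',W))
```

```text
[0.42590821 0.07871971 0.2432924 ] [-1.79975196e+02  1.59494003e-01  9.67272551e+01]
[0.42076549 0.15418843 0.39035509] [[ 9.93267102e-01  1.15846729e-01 -1.07506611e-05]
 [ 1.10671114e-01 -9.48864065e-01  2.95649946e-01]
 [ 3.42398781e-02 -2.93660554e-01 -9.55296346e-01]]
[[261.79172153 186.56346357]
 [261.29512902 291.95324887]
 [331.28647823 259.05772766]
 [261.77716091 158.56357609]]
```

View pics/w1.png

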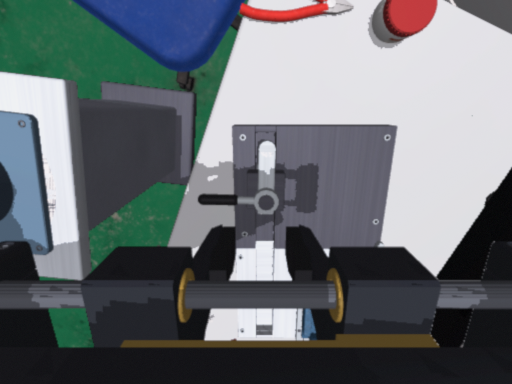

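```bash
cat >> h.py <<'E'
th=np.radians(6.5);Q=np.array([[np.cos(th),-np.sin(th)],[np.sin(th),np.cos(th)]]);T0=np.array([.4557,-.130])
def pl(n,uv,z): return ((cast(n,uv,z/1e3)[:,:2]-T0)@Q*1e3).round(1)
def tcp(): return ((r.get_obs()['eef_pos'][:2]-T0)@Q*1e3).round(1)
E
python3 - <<'E'
from h import *
print(tcp())
print(pl('wrist',[[233,125],[396,125]],30),'expect -44,265 172,265')
print('ring',pl('wrist',[[265.5,202]],94),'armend',pl('wrist',[[267,141.5]],79),'arm sides at v=165',pl('wrist',[[259.5,165],[275,165]],79),'lever',pl('wrist',[[198,199]],90),'foot',pl('wrist',[[246,172],[286,172]],54))
E
```

```text
[ -4.2 209.4]
[[-37.9 264.6]
 [174.8 265.2]] expect -44,265 172,265
ring [[  4.  180.9]] armend [[  5.4 249.2]] arm sides at v=165 [[ -3.2 221.8]
 [ 15.1 221.8]] lever [[-75.7 183. ]] foot [[-20.5 207.4]
 [ 30.8 207.6]]
```

>>> carry_out([
  [0.0048, 0.0122, -0.03, 0, 0.62],
  [0, 0, -0.05, -0.2, 0.62],
  [0, 0, -0.05, 0, 0.62],
  [0, 0, -0.02, 0, 0.62],
  [0, 0, 0, 0, 0.62],
])

```text
t: 8.62
eef_pos: [0.4332, 0.0891, 0.0916]
orientation: [-179.8, 0.0, 96.2]
ft_force: [-0.0, 0.6, 0.2]
opening: 0.0334
gripper_force: 0.0
```

Run:
```python
from h import *
print(tcp())
im=vision.get_image('wrist');cv2.imwrite('pics/w2.png',im)
```

```text
[  2.4 220.2]
```

View pics/w2.png

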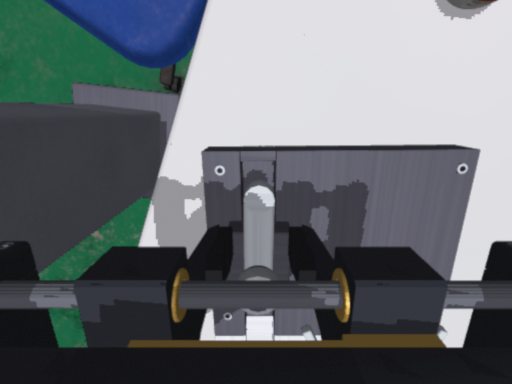

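>>> carry_out([
  [-0.001, 0, -0.025, 0, 0.62],
  [0, 0, -0.023, 0.2, 0.62],
  [0.0006, -0.005, 0, 0, 0.62],
  [0.0006, -0.005, 0, 0, 0.62],
  [0, 0, 0, 0, 0.62],
])

```text
t: 9.3
eef_pos: [0.4345, 0.0798, 0.0458]
orientation: [179.9, 0.0, 96.5]
ft_force: [0.2, 1.0, 0.8]
opening: 0.0333
gripper_force: 0.3
```

>>> carry_out([
  [0.0006, -0.006, -0.001, 0, 0.62],
  [0.0012, -0.0119, -0.001, 0, 0.62],
  [0.0013, -0.0119, 0, 0, 0.62],
  [0.0013, -0.0119, 0, 0, 0.62],
  [0.0013, -0.0119, 0, 0, 0.62],
  [0.0013, -0.0119, 0, 0, 0.62],
])

```text
t: 10.05
eef_pos: [0.442, 0.0165, 0.0439]
orientation: [179.8, -0.1, 96.6]
ft_force: [-1.3, 6.7, 5.6]
opening: 0.0335
gripper_force: 3.6
```

Run:
```python
from h import *
print(tcp(),r.get_obs()['ft_force'])
im=vision.get_image('side')
cv2.imwrite('pics/s2.png',cv2.resize(im[150:290,150:330],None,fx=4.2,fy=4.2,interpolation=cv2.INTER_CUBIC))
```

```text
[  3.  147.1] [-1.28099793  6.69984142  5.5718801 ]
```

View pics/s2.png

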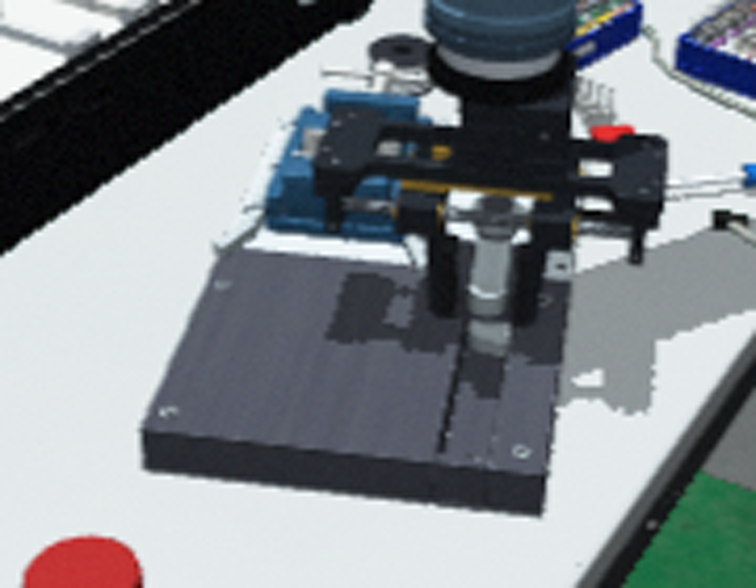

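>>> carry_out([
  [0.0011, -0.0119, 0, 0, 0.62],
  [0.0011, -0.0119, 0, 0, 0.62],
  [0.0011, -0.0119, -0.001, 0, 0.62],
  [0.0012, -0.0119, 0, 0, 0.62],
  [0.0012, -0.0119, 0, 0, 0.62],
  [0.0012, -0.0119, 0, 0, 0.62],
  [0.0012, -0.0119, 0, 0, 0.62],
  [0, 0, 0, 0, 0.62],
])

```text
t: 11.1
eef_pos: [0.4485, -0.0701, 0.0418]
orientation: [-180.0, 0.1, 96.4]
ft_force: [0.5, 1.4, -0.2]
opening: 0.0334
gripper_force: 0.0
```

>>> carry_out([
  [0.0006, -0.006, 0, 0, 0.62],
  [0.0006, -0.006, 0, 0, 0.62],
  [0.0004, -0.004, 0, 0, 0.62],
  [0.0001, -0.001, 0, 0, 0.62],
  [0, 0, 0, 0, 0.62],
])

```text
t: 11.72
eef_pos: [0.4501, -0.0847, 0.0418]
orientation: [180.0, -0.0, 96.6]
ft_force: [-0.5, 5.0, 1.6]
opening: 0.0335
gripper_force: 2.9
```

Run:
```python
from h import *
o=r.get_obs();print(tcp(),o['eef_pos'],o['ft_force'])
```

```text
[-0.4 45.6] [ 0.45013055 -0.08472409  0.04178279] [-0.52185778  4.99487096  1.62422783]
```

>>> carry_out([
  [0.0003, -0.003, 0, 0, 0.62],
  [0.0002, -0.0015, 0, 0, 0.62],
  [0, 0, 0, 0, 0.62],
])

```text
t: 12.1
eef_pos: [0.4507, -0.0893, 0.0418]
orientation: [180.0, -0.0, 96.6]
ft_force: [-0.0, 5.7, 1.8]
opening: 0.0332
gripper_force: 2.9
```

Run:
```python
from h import *
o=r.get_obs();print(tcp(),o['eef_pos'],o['ft_force'])
```

```text
[-0.3 41. ] [ 0.4507306  -0.08928956  0.04181257] [-0.01072519  5.73791814  1.84721705]
```

>>> carry_out([
  [-0.0014, 0.012, 0, 0, 0.62],
  [0, 0, 0.05, 0, 0.62],
  [0, 0, 0.05, 0, 0.62],
  [0, 0, 0.05, 0, 0.62],
  [0, 0, 0.05, 0, 1],
  [-0.0348, -0.004, 0, 0, 1],
  [0, 0, 0, 0, 1],
])

```text
t: 12.98
eef_pos: [0.4122, -0.0829, 0.2416]
orientation: [-179.9, 0.2, 96.4]
ft_force: [0.0, 0.6, 0.0]
opening: 0.0052
gripper_force: 0.0
```

Run:
```python
from h import *
o=r.get_obs();print(tcp(),o['eef_pos'],o['ft_force'])
im=vision.get_image('wrist');tp=vision.get_image('top')
cv2.imwrite('pics/w3.png',np.hstack([cv2.resize(im,(480,360)),cv2.resize(tp[110:260,190:320],(312,360),interpolation=cv2.INTER_CUBIC)]))
```

```text
[-37.9  51.8] [ 0.41215215 -0.08285596  0.24164228] [0.04242373 0.60696068 0.04903952]
```

View pics/w3.png

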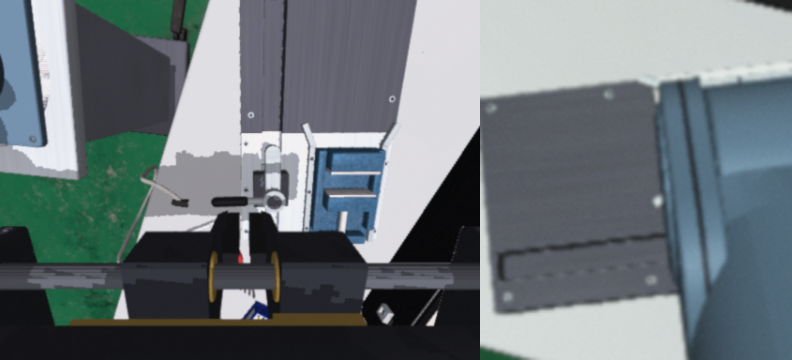

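Run:
```python
from h import *
s=1/.9375
f=lambda *p:np.array(p)*s
print('boundary',pl('wrist',f([242,132],[300,132]),28.5),'ring',pl('wrist',f([275,201]),92),'armend',pl('wrist',f([272,146]),77),'lever',pl('wrist',f([212,202]),88),'vice end topedge',pl('wrist',f([331,150],[378,149]),73),'rail end',pl('wrist',f([316,149],[383,149]),56),'foot +y face',pl('wrist',f([265,172]),52))
```

```text
boundary [[-36.9  87.3]
 [ 45.2  87.3]] ring [[5.3 8.2]] armend [[ 0.9 75.7]] lever [[-75.    5.1]] vice end topedge [[ 76.2  69.9]
 [135.4  71.3]] rail end [[ 62.   68.1]
 [151.2  68.2]] foot +y face [[-4.8 35.1]]
```

>>> carry_out([
  [0, 0, -0.06, 0.1, 1],
  [0, 0, -0.06, 0.1, 1],
  [0, 0, -0.06, 0, 1],
  [0, 0, -0.001, 0, 1],
  [0, 0, 0, 0, 1],
])

```text
t: 13.7
eef_pos: [0.4158, -0.0816, 0.0619]
orientation: [179.9, 0.0, 96.8]
ft_force: [0.4, -0.1, 0.6]
opening: -0.0
gripper_force: 0.0
```

>>> carry_out([
  [0.0052, 0.0006, 0, 0, 1],
  [0.0052, 0.0006, 0, 0, 1],
  [0.0051, 0.0036, 0, 0, 1],
  [0.0051, 0.0037, 0, 0, 1],
  [0.0065, 0.0021, 0, 0, 1],
  [0.0064, 0.0021, 0, 0, 1],
  [0, 0, 0, 0, 1],
])

```text
t: 14.58
eef_pos: [0.4491, -0.0687, 0.0608]
orientation: [179.9, -0.0, 96.8]
ft_force: [0.5, 1.9, -0.6]
opening: 0.0004
gripper_force: 0.1
```

Run:
```python
from h import *
o=r.get_obs();print(tcp(),o['eef_pos'],o['ft_force'],o['opening'])
```

```text
[ 0.4 61.7] [ 0.44907463 -0.06868134  0.06076355] [ 0.46609189  1.93178966 -0.6319031 ] 0.0004160526560873587
```

>>> carry_out([
  [0.0057, -0.0011, 0, 0, 1],
  [0.0056, -0.0011, 0, 0, 1],
  [0.0075, -0.0025, 0, 0, 1],
  [0.0075, -0.0025, 0, 0, 1],
  [0.0065, -0.005, 0, 0, 1],
  [0.0065, -0.005, 0, 0, 1],
  [0, 0, 0, 0, 1],
])

```text
t: 15.45
eef_pos: [0.4876, -0.0867, 0.0606]
orientation: [180.0, -0.0, 96.7]
ft_force: [-0.5, 1.2, -0.6]
opening: 0.0001
gripper_force: 0.8
```

Run:
```python
from h import *
o=r.get_obs();print(tcp(),o['eef_pos'],o['ft_force'],o['opening'])
im=vision.get_image('wrist');sd=vision.get_image('side')
cv2.imwrite('pics/w4.png',np.hstack([cv2.resize(im,(400,300)),cv2.resize(sd[150:255,190:330],(400,300),interpolation=cv2.INTER_CUBIC)]))
```

```text
[36.6 39.4] [ 0.48762167 -0.08667822  0.06063001] [-0.48749499  1.17789063 -0.56019487] 0.00012049388920596396
```

>>> carry_out([
  [0.0035, -0.0045, 0, 0, 1],
  [0.0035, -0.0045, 0, 0, 1],
  [0.003, -0.0045, 0, 0, 1],
  [0, 0, 0, 0, 1],
])

```text
t: 16.05
eef_pos: [0.4917, -0.0908, 0.0598]
orientation: [-179.5, -0.6, 97.1]
ft_force: [-16.3, 25.7, 10.8]
opening: 0.0007
gripper_force: 13.3
```

Run:
```python
from h import *
o=r.get_obs();print(tcp(),o['eef_pos'],o['ft_force'],o['opening'])
```

```text
[40.2 34.9] [ 0.4917317  -0.09079834  0.05978676] [-16.28765614  25.67518414  10.75315118] 0.0007218310598523028
```

>>> carry_out([
  [-0.004, 0.008, 0, 0, 1],
  [-0.002, 0.006, 0, 0, 1],
  [0, 0, 0, 0, 1],
])

```text
t: 16.42
eef_pos: [0.4921, -0.0865, 0.0611]
orientation: [179.9, 0.1, 96.7]
ft_force: [-0.9, -1.1, 0.1]
opening: 0.0002
gripper_force: 0.0
```

>>> carry_out([
  [0, 0, 0.06, 0, 1],
  [0, 0, 0.06, 0, 1],
  [0, 0, 0.06, 0, 1],
  [-0.014, 0.03, 0, 0, 1],
  [-0.014, 0.03, 0, 0, 1],
  [0, 0, 0, 0, 1],
])

```text
t: 17.18
eef_pos: [0.4632, -0.025, 0.2414]
orientation: [179.9, 0.1, 96.9]
ft_force: [-0.3, -0.7, -0.5]
opening: 0.0006
gripper_force: 0.0
```

Run:
```python
from h import *
o=r.get_obs();print(tcp(),o['eef_pos'],o['ft_force'],o['opening'])
im=vision.get_image('wrist');sd=vision.get_image('side')
cv2.imwrite('pics/wr5.png',im);cv2.imwrite('pics/sd5.png',sd)
K,R,t=cal('wrist');np.savez('w5',K=K,R=R,t=t)
old=cv2.imread('pics/w4.png')
a=cv2.resize(im[100:260,170:400],(800,0) if 0 else (460,320),interpolation=cv2.INTER_CUBIC)
b=cv2.resize(sd[165:265,200:306],(339,320),interpolation=cv2.INTER_CUBIC)
cv2.imwrite('pics/v10.png',np.vstack([np.hstack([a,b]),cv2.resize(old,(799,280))]))
```

```text
[ 19.3 103.5] [ 0.46318485 -0.02496255  0.24140408] [-0.33195483 -0.71176325 -0.48101154] 0.000601482607247981
```

View pics/v10.png

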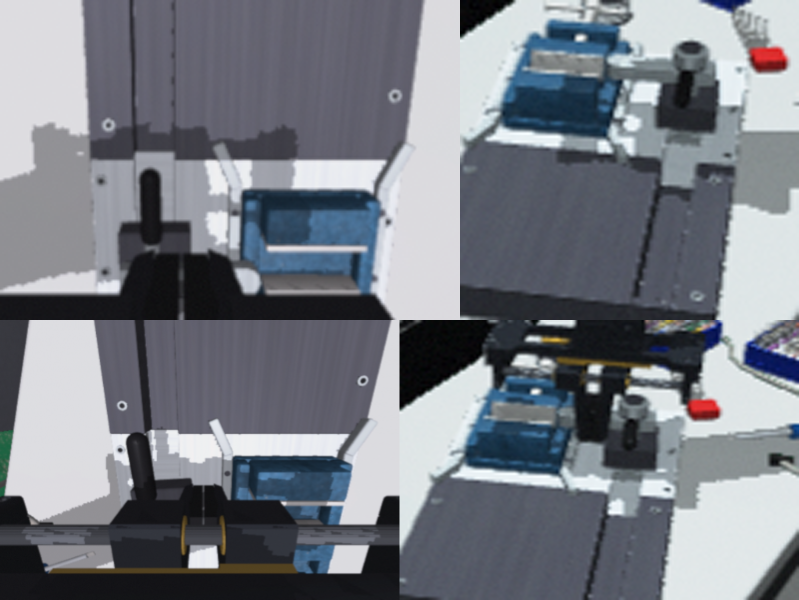

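Run:
```python
from h import *
f=lambda *p:np.array(p)/2+[170,100]
print('bound',pl('wrist',f([95,160],[215,160]),28.5),'lever end/base',pl('wrist',f([150,168],[151,236]),88),'foot top +y corners',pl('wrist',f([119,222],[190,222]),52),'arm end',pl('wrist',f([262,280]),77),'rail end near',pl('wrist',f([242,193]),56))
g=lambda *p:np.array(p)/3.2+[200,165]   # side crop
h=lambda *p:(np.array(p)-[460,0])/3.2+[200,165]
print('side: ring top',pl('side',h([691,46]),95),'foot top corners',pl('side',h([659,104],[713,111],[718,84]),52),'arm tip',pl('side',h([609,66]),75),'lever end',pl('side',h([684,100]),88),'bound',pl('side',h([478,141],[715,180]),28.5),'vice end corners base',pl('side',h([503,112],[606,125]),54))
```

```text
bound [[-37.2  82.6]
 [ 45.8  82.9]] lever end/base [[ 4.2 93.7]
 [ 4.3 51.1]] foot top +y corners [[-19.1  46. ]
 [ 28.4  46.2]] arm end [[74.5 16.3]] rail end near [[62.  68.1]]
side: ring top [[-1. 16.]] foot top corners [[ 20.5  41. ]
 [-24.1  43.5]
 [-24.5  -0. ]] arm tip [[64.7 26.7]] lever end [[-3.6 89.4]] bound [[161.9  87.2]
 [-32.8 106.9]] vice end corners base [[142.2  79.8]
 [ 57.7  83.5]]
```

>>> carry_out([
  [-0.0138, -0.0408, 0, -0.2, 0.62],
  [0, 0, -0.03, 0, 0.62],
  [0, 0, -0.05, 0, 0.62],
  [0, 0, -0.02, 0, 0.62],
  [0, 0, 0, 0, 0.62],
])

```text
t: 17.9
eef_pos: [0.4489, -0.0679, 0.1394]
orientation: [-179.8, -0.1, 96.4]
ft_force: [-0.1, 0.7, -0.1]
opening: 0.0335
gripper_force: 0.0
```

Run:
```python
from h import *
o=r.get_obs();print(tcp(),o['eef_pos'],o['orientation'],o['opening'])
```

```text
[ 0.3 62.5] [ 0.44887593 -0.06786351  0.13943534] [-1.79838015e+02 -5.15377658e-02  9.64249564e+01] 0.0334514336684105
```

>>> carry_out([
  [0, 0, -0.04, 0, 0.62],
  [0, 0, -0.04, 0, 0.62],
  [0, 0, -0.017, 0, 0.62],
  [0, 0, 0, 0, 0.62],
])

```text
t: 18.4
eef_pos: [0.4498, -0.0671, 0.0438]
orientation: [-180.0, 0.0, 96.5]
ft_force: [-0.9, 0.1, 1.2]
opening: 0.0334
gripper_force: 0.0
```

>>> carry_out([
  [0.0005, -0.004, 0, 0, 0.62],
  [0.0005, -0.004, 0, 0, 0.62],
  [0.0005, -0.004, 0, 0, 0.62],
  [0.0005, -0.004, 0, 0, 0.62],
  [0, 0, 0, 0, 0.62],
])

```text
t: 19.02
eef_pos: [0.4521, -0.0821, 0.0441]
orientation: [179.9, -0.1, 96.5]
ft_force: [0.9, 3.8, 3.2]
opening: 0.0333
gripper_force: 1.9
```

Run:
```python
from h import *
o=r.get_obs();print(tcp(),o['eef_pos'],o['orientation'],o['ft_force'])
```

```text
[ 1.9 48. ] [ 0.45210487 -0.08205536  0.044106  ] [ 1.79912180e+02 -5.72038510e-02  9.65445144e+01] [0.90455771 3.79533835 3.15737066]
```

>>> carry_out([
  [0.0003, -0.003, -0.001, 0, 0.62],
  [0.0003, -0.003, 0, 0, 0.62],
  [0.0001, -0.001, 0, 0, 0.62],
  [0, 0, 0, 0, 0.62],
])

```text
t: 19.52
eef_pos: [0.4527, -0.0882, 0.0431]
orientation: [179.9, -0.1, 96.6]
ft_force: [-0.2, 6.4, 5.3]
opening: 0.0336
gripper_force: 3.2
```

Run:
```python
from h import *
o=r.get_obs();print(tcp(),o['eef_pos'],o['orientation'],o['ft_force'])
```

```text
[ 1.8 41.8] [ 0.45271879 -0.08823452  0.04309445] [ 1.79918592e+02 -8.90981821e-02  9.66005266e+01] [-0.15117656  6.38794531  5.3470968 ]
```

>>> carry_out([
  [-0.0014, 0.012, 0, 0, 0.62],
  [0, 0, 0.05, 0, 0.62],
  [0, 0, 0.05, 0, 0.62],
  [0, 0, 0.05, 0, 0.62],
  [0, 0, 0.047, 0, 1],
  [-0.035, 0.03, 0, 0, 1],
  [0, 0.02, 0, 0, 1],
  [0, 0, 0, 0, 1],
])

```text
t: 20.52
eef_pos: [0.4154, -0.0272, 0.2398]
orientation: [-180.0, 0.1, 96.6]
ft_force: [0.3, 0.5, -0.3]
opening: 0.0005
gripper_force: 0.0
```

```bash
cat > lev.py <<'E'
from h import *
def W(x,y,z): return np.r_[T0+Q@np.array([x,y])/1e3,z/1e3]
o=r.get_obs();print(tcp(),o['eef_pos'],o['ft_force'])
im=vision.get_image('wrist');cv2.imwrite('pics/lv.png',im)
g=im.max(2)
m=(g<45).astype(np.uint8)
n,l,s,c=cv2.connectedComponentsWithStats(m)
print('expect lever end/base, foot edge',proj('wrist',[W(0,79,88),W(0,43,88),W(-25,30,52),W(25,30,52)]).round(0).tolist())
for i in range(1,n):
    if 60<s[i,4]<4000: 
        rr=cv2.minAreaRect(np.argwhere(l==i)[:,::-1].astype(np.float32)); print(s[i].tolist(),c[i].round(0),[np.round(q,1) for q in rr], pl('wrist',cv2.boxPoints(rr),88).tolist())
E
python3 lev.py
```

```text
[-28.4 106.7] [ 0.4153589  -0.02716541  0.23980945] [ 0.25376218  0.54797241 -0.3391562 ]
expect lever end/base, foot edge [[283.0, 200.0], [282.0, 228.0], [261.0, 226.0], [298.0, 226.0]]
[182, 23, 16, 38, 156] [191.  49.] [array([189.5,  41.5]), array([37., 15.]), np.float64(90.0)] [[-103.2, 261.7], [-88.6, 261.7], [-90.8, 228.9], [-105.9, 228.8]]
[274, 44, 22, 6, 69] [285.  45.] [array([284.5,  46.5]), array([ 5., 21.]), np.float64(90.0)] [[-13.1, 243.5], [7.8, 243.6], [8.0, 239.1], [-13.0, 239.0]]
[197, 65, 3, 42, 62] [198.  86.] [array([198.2,  85.5]), array([ 1.5, 41. ]), np.float64(2.6)] [[-94.3, 184.5], [-89.7, 224.3], [-88.2, 224.2], [-92.7, 184.4]]
[0, 104, 6, 39, 147] [  2. 123.] [array([  2.5, 123. ]), array([38.,  5.]), np.float64(90.0)] [[-302.3, 186.0], [-297.0, 186.0], [-308.1, 146.1], [-313.6, 146.1]]
[0, 242, 39, 41, 1299] [ 17. 264.] [array([ 18.5, 261.6]), array([39.7, 38.1]), np.float64(88.5)] [[-349.7, 23.0], [-302.1, 24.6], [-314.6, -32.7], [-364.7, -34.4]]
[279, 292, 96, 42, 1800] [324. 319.] [array([326.5, 312.5]), array([41., 95.]), np.float64(90.0)] [[-1.4, -48.7], [123.5, -48.3], [132.0, -115.7], [0.1, -116.1]]
```

Run:
```python
from h import *
g=cv2.imread('pics/lv.png').max(2)
for v in range(192,244,3):
    print(v,' '.join(f'{x:3d}' for x in g[v,252:316:2]))
```

```text
192 161  99 112 173 182 179 184 184 184 192 184 183 182 183 183 188 246 247 240 174 245 247 235 183 183 179 182 181 181 181 187 184
195 176 147 158 187 182 178 183 184 184 191 182 180 180 179 180 179 154  74  69 100 243 247 191 183 184 180 181 181 182 181 187 183
198 180 182 180 187 181 177 183 184 183 191 182 180 180 180 179  92  32  39  41  35 155 246 189 182 183 180 181 182 181 182 186 182
201 180 183 182 186 181 177 183 184 185 183 186 189 183 183 181  64  35  49  59  37  98 200 180 183 184 182 181 181 180 183 186 182
204 180 182 180 185 180 177 182 183 183 181 220 213 183 184 181  59  36  44  46  37 116 177 179 182 183 181 180 181 180 183 186 181
207 180 182 179 186 180 177 182 183 183 180 214 187 179 179 164  48  37  45  45  39 182 246 225 182 181 182 180 181 180 183 186 183
210 179 182 179 185 179 177 181 181 183 179 189 222 183 183 167  44  28  33  33  30 186 246 236 182 182 182 180 181 181 184 185 184
213 180 182 179 183 179 176 181 181 182 181 197 229 190 183 161  39  26  30  27  37 202 246 247 237 236 236 225 192 234 236 237 246
216 181 182 178 184 177 176 180 181 181 177 
[... 575 characters left out ...]
 111 112 153 246 247 247 247 247 247 247
231  18  19  18  27  93  32  19  20  20  19  19  22  25  25  26  25  26  42  56 103 116 111 110 111 121 182 184 183 185 218 185 185
234  19  20  20  27  98  34  19  19  19  21  20  22  25  25  25  25  24 106 178 116 115 111 111 111 142 182 180 179 180 183 177 180
237  18  18  20  34 139  46  20  21  19  21  19  20  24  26  24  23  25  31 105  79  77  74  74  75 127 181 180 179 181 183 178 180
240  21  19  20  29 105  36  19  19  19  19  20  20  26  24  25  26  25  26  34  84  87  87  86  85  91 107 106 107 107 107 105 104
243  20  19  18  24  79  28  20  19  19  19  19  20  24  25  26  25  24  26  25  50 105 116 125 126 125 121 124 119 114 123 123 122
```

Run:
```python
from h import *
print('lever end, mid',pl('wrist',[[287,195],[286.5,216]],88),'foot',pl('wrist',[[264,219.5],[299,219.5]],52))
g=cv2.imread('pics/lv.png').max(2)
c=g[100:210,330].astype(int); print('bound rows',[(i+100,c[i]) for i in range(0,110,4)])
```

```text
lever end, mid [[ 4.8 85.5]
 [ 5.1 59. ]] foot [[-21.3  39. ]
 [ 25.9  39.1]]
bound rows [(100, np.int64(127)), (104, np.int64(126)), (108, np.int64(125)), (112, np.int64(126)), (116, np.int64(125)), (120, np.int64(126)), (124, np.int64(124)), (128, np.int64(124)), (132, np.int64(123)), (136, np.int64(123)), (140, np.int64(122)), (144, np.int64(121)), (148, np.int64(121)), (152, np.int64(121)), (156, np.int64(120)), (160, np.int64(120)), (164, np.int64(120)), (168, np.int64(120)), (172, np.int64(121)), (176, np.int64(120)), (180, np.int64(121)), (184, np.int64(247)), (188, np.int64(247)), (192, np.int64(247)), (196, np.int64(230)), (200, np.int64(63)), (204, np.int64(149)), (208, np.int64(159))]
```

Run:
```python
from h import *
print(pl('wrist',[[330,182]],28.5),pl('wrist',[[330,198]],56),pl('wrist',[[330,198]],73))
g=cv2.imread('pics/lv.png')
for u in (310,316,322,330,345): print(u,[(v,g[v,u].tolist()) for v in range(186,214,3)])
```

```text
[[69.8 85.2]] [[64.1 71.1]] [[59.5 76.9]]
310 [(186, [181, 171, 169]), (189, [182, 172, 169]), (192, [181, 171, 169]), (195, [181, 172, 170]), (198, [182, 173, 170]), (201, [183, 173, 170]), (204, [183, 173, 170]), (207, [183, 174, 171]), (210, [184, 173, 171]), (213, [236, 233, 231])]
316 [(186, [135, 128, 126]), (189, [164, 155, 153]), (192, [182, 173, 170]), (195, [212, 204, 203]), (198, [199, 191, 188]), (201, [193, 183, 181]), (204, [220, 214, 212]), (207, [238, 235, 234]), (210, [234, 230, 229]), (213, [246, 244, 243])]
322 [(186, [226, 220, 215]), (189, [232, 225, 222]), (192, [233, 226, 222]), (195, [233, 226, 222]), (198, [228, 222, 218]), (201, [232, 225, 222]), (204, [232, 225, 222]), (207, [164, 155, 152]), (210, [142, 131, 130]), (213, [231, 224, 220])]
330 [(186, [247, 245, 243]), (189, [247, 245, 243]), (192, [247, 245, 243]), (195, [246, 244, 243]), (198, [88, 71, 55]), (201, [64, 47, 28]), (204, [149, 113, 75]), (207, [159, 121, 81]), (210, [160, 121, 82]), (213, [180, 137, 93])]
345 [(186, [247, 244, 242]), (189, [247, 244, 242]), (192, [247, 244, 242]), (195, [246, 242, 240]), (198, [93, 73, 54]), (201, [61, 44, 27]), (204, [63, 46, 26]), (207, [96, 72, 43]), (210, [191, 145, 94]), (213, [192, 143, 94])]
```

>>> carry_out([
  [0.0016, -0.0491, -0.02, 0, 1],
  [0, 0, -0.05, 0, 1],
  [0, 0, -0.05, 0, 1],
  [0, 0, -0.039, 0, 1],
  [0, 0, 0, 0, 1],
])

```text
t: 21.2
eef_pos: [0.4153, -0.0773, 0.0786]
orientation: [-179.7, -0.1, 96.5]
ft_force: [-0.9, 0.2, -0.0]
opening: 0.0006
gripper_force: 0.0
```

Run:
```python
from h import *
o=r.get_obs();print(tcp(),o['eef_pos'],o['ft_force'])
S=np.array([2,5])
p=tcp()
for d in range(0,96,10):
    q=np.radians(d);a=np.array([np.sin(q),np.cos(q)]);n=np.array([-np.cos(q),np.sin(q)])
    c=S+52*a+(6.5+17.5*np.cos(q)+9*np.sin(q))*n
    print(d,c.round(1),'world step',(Q@(c-p)).round(1)); p=c
```

```text
[-34.2  56.9] [ 0.41531532 -0.07731282  0.07855236] [-0.87965075  0.23415551 -0.0430898 ]
0 [-22.  57.] world step [12.1  1.5]
10 [-13.9  60.6] world step [7.7 4.5]
20 [-4.7 62.8] world step [8.9 3.2]
30 [ 5.3 63.1] world step [9.9 1.5]
40 [15.7 61.3] world step [10.5 -0.6]
50 [26.  57.3] world step [10.6 -2.9]
60 [35.5 51. ] world step [10.2 -5.2]
70 [43.7 42.5] world step [ 9.1 -7.5]
80 [50.  32.2] world step [ 7.4 -9.5]
90 [54.  20.5] world step [  5.3 -11.1]
```

>>> carry_out([
  [0.006, 0.0007, 0.0025, 0, 1],
  [0.006, 0.0008, 0, 0, 1],
  [0.0039, 0.0022, 0, 0, 1],
  [0.0038, 0.0023, 0, 0, 1],
  [0.0045, 0.0016, 0, 0, 1],
  [0.0044, 0.0016, 0, 0, 1],
  [0, 0, 0, 0, 1],
])

```text
t: 22.08
eef_pos: [0.4446, -0.0683, 0.0829]
orientation: [-179.8, 0.1, 96.5]
ft_force: [-5.0, -1.1, 1.5]
opening: 0.0003
gripper_force: 2.0
```

Run:
```python
from h import *
o=r.get_obs();print(tcp(),o['eef_pos'],o['ft_force'])
```

```text
[-4.  62.6] [ 0.44460786 -0.06830882  0.08293909] [-4.96350885 -1.10659164  1.5280719 ]
```

>>> carry_out([
  [0.005, 0.0007, -0.001, 0, 1],
  [0.0049, 0.0008, 0, 0, 1],
  [0.0053, -0.0003, 0, 0, 1],
  [0.0052, -0.0003, 0, 0, 1],
  [0.0053, -0.0014, 0, 0, 1],
  [0.0053, -0.0015, 0, 0, 1],
  [0, 0, 0, 0, 1],
])

```text
t: 22.95
eef_pos: [0.4755, -0.0695, 0.0816]
orientation: [-179.8, -0.0, 96.5]
ft_force: [-3.9, -0.1, -1.2]
opening: 0.0008
gripper_force: 1.7
```

Run:
```python
from h import *
o=r.get_obs();print(tcp(),o['eef_pos'],o['ft_force'])
```

```text
[26.6 57.9] [ 0.47554608 -0.06947518  0.08163681] [-3.88127767 -0.07727541 -1.18439943]
```

>>> carry_out([
  [0.0051, -0.0026, 0, 0, 1],
  [0.0051, -0.0026, 0, 0, 1],
  [0.0046, -0.0037, 0, 0, 1],
  [0.0045, -0.0038, 0, 0, 1],
  [0, 0, 0, 0, 1],
])

```text
t: 23.58
eef_pos: [0.4949, -0.0814, 0.0818]
orientation: [-179.9, -0.1, 96.6]
ft_force: [-4.8, 3.4, -0.2]
opening: 0.0004
gripper_force: 2.2
```

Run:
```python
from h import *
o=r.get_obs();print(tcp(),o['eef_pos'],o['ft_force'])
```

```text
[44.5 43.9] [ 0.49491496 -0.08135245  0.08177237] [-4.82918559  3.36201794 -0.1527298 ]
```

>>> carry_out([
  [0.0037, -0.0048, 0, 0, 1],
  [0.0037, -0.0047, 0, 0, 1],
  [0.0027, -0.0056, 0, 0, 1],
  [0, 0, 0, 0, 1],
])

```text
t: 24.08
eef_pos: [0.5058, -0.0962, 0.082]
orientation: [-180.0, -0.1, 96.6]
ft_force: [-3.6, 3.2, -0.3]
opening: 0.0006
gripper_force: 1.7
```

Run:
```python
from h import *
o=r.get_obs();print(tcp(),o['eef_pos'],o['ft_force'])
```

```text
[53.7 27.9] [ 0.50584456 -0.09618604  0.08202165] [-3.59776935  3.18087801 -0.25230465]
```

>>> carry_out([
  [0.0012, -0.004, 0, 0, 1],
  [0.0008, -0.004, 0, 0, 1],
  [0.0003, -0.003, 0, 0, 1],
  [0, 0, 0, 0, 1],
])

```text
t: 24.58
eef_pos: [0.5075, -0.1037, 0.0821]
orientation: [-179.9, -0.3, 96.7]
ft_force: [-6.5, 11.6, 3.5]
opening: 0.0003
gripper_force: 5.7
```

Run:
```python
from h import *
o=r.get_obs();print(tcp(),o['eef_pos'],o['ft_force'])
```

```text
[54.4 20.2] [ 0.50748022 -0.10372958  0.08208937] [-6.47662559 11.61148798  3.45270232]
```

>>> carry_out([
  [0.0002, -0.002, 0, 0, 1],
  [0.0001, -0.001, 0, 0, 1],
  [0, 0, 0, 0, 1],
])

```text
t: 24.95
eef_pos: [0.5077, -0.1053, 0.0821]
orientation: [-179.9, -0.4, 96.7]
ft_force: [-6.6, 14.5, 3.1]
opening: 0.0005
gripper_force: 7.2
```

Run:
```python
from h import *
o=r.get_obs();print(tcp(),o['eef_pos'],o['ft_force'])
```

```text
[54.4 18.6] [ 0.50766551 -0.10534323  0.08210746] [-6.64767445 14.5197243   3.05440227]
```

>>> carry_out([
  [0.0003, -0.003, 0, 0, 1],
  [0, 0, 0, 0, 1],
  [0, 0, 0, 0, 1],
])

```text
t: 25.32
eef_pos: [0.5077, -0.1059, 0.0821]
orientation: [-179.9, -0.6, 96.8]
ft_force: [-7.5, 19.5, 4.4]
opening: 0.0005
gripper_force: 9.9
```

Run:
```python
from h import *
o=r.get_obs();print(tcp(),o['eef_pos'],o['ft_force'])
```

```text
[54.4 18. ] [ 0.50773487 -0.10591833  0.08210129] [-7.47165216 19.5350463   4.38898189]
```

>>> carry_out([
  [-0.001, 0.01, 0, 0, 1],
  [-0.001, 0.01, 0, 0, 1],
  [0, 0, 0.05, 0, 1],
  [0, 0, 0.05, 0, 1],
  [0, 0, 0.058, 0, 1],
  [-0.031, 0.034, 0, 0, 1],
  [-0.031, 0.034, 0, 0, 1],
  [0, 0, 0, 0, 1],
])

```text
t: 26.32
eef_pos: [0.4442, -0.0247, 0.2408]
orientation: [179.9, 0.1, 96.7]
ft_force: [0.5, -0.5, 0.4]
opening: 0.0005
gripper_force: 0.0
```

Run:
```python
from h import *
def W(x,y,z): return np.r_[T0+Q@np.array([x,y])/1e3,z/1e3]
print(tcp())
im=vision.get_image('wrist');cv2.imwrite('pics/wr6.png',im);sd=vision.get_image('side');cv2.imwrite('pics/sd6.png',sd)
print('wrist lever end/base, foot bottom corners',proj('wrist',[W(76,5,88),W(40,5,88),W(-25,30,28),W(25,30,28),W(107,65,28)]).round(0).tolist())
print('side lever end/base',proj('side',[W(78,5,84),W(40,5,84),W(-25,30,28),W(25,30,28),W(0,5,95),W(62,65,56)]).round(1).tolist())
old=cv2.imread('pics/sd5.png').max(2);g=sd.max(2)
for v in range(176,206,2): print(v,' '.join(f'{x:3d}' for x in g[v,234:286:2]))
print()
for v in range(176,206,2): print(v,' '.join(f'{x:3d}' for x in old[v,234:286:2]))
```

```text
[  0.5 105.9]
wrist lever end/base, foot bottom corners [[317.0, 254.0], [289.0, 254.0], [240.0, 217.0], [274.0, 217.0], [333.0, 194.0]]
side lever end/base [[243.0, 178.2], [257.1, 179.6], [279.3, 204.7], [260.7, 202.8], [272.2, 177.3], [245.1, 199.4]]
176  64 188 219  76  78  52  21  18  27  30  48  64  49  61 215 228 228 229 227 184 191 224 229 229 229 229
178 139 142 147 124 113  96  70  40  50  29  22  17  23  26 211 233 229 204 152  54  54  57 206 228 229 229
180 144 146 145 143 143 140  90 105 142  94 197 159 142 127 151 132 124 101 129  90  77  90 130 217 229 228
182 167 167 203 189 185 161  82 140 136 138 141 152 241 244 243 242 241 148  91  95 102 101  93 228 229 229
184 138 141 135 142 132 129  78 151 171 150 154 144 142 139 157 235 239 239  97  98 100  97 135 240 244 242
186 132 129 128 132 136 119  54  90 109 117 158 216 224 226 226 150 152  96  77  98  99  68 118 244 244 244
188 165 187 188 195 178 102 118 119 106 106 103 113 116 120 109 118 141 117  61  84  79  63 119 140 234 243
190 145 146 144  83  79  69 136 146  57 225 142 167 130 114 109 105 107 106 108  89  92 13
[... 1694 characters left out ...]
 243 176  56  60  20  17  59  77  59  61  90 242 242
194  67  70  70  72  58 134 152  89 116 123 236 243 242 243 136  56  52  17  16  74  69  60  59  80 242 241
196  66  62  62  66  51  87 124  61 159 114 239 240 238 242  75  56  43  18  15  49  55  58  57 112 242 241
198  61  64  62  62  59 145 128  89 228 139 162 164 161 140  43  47  51  28  29  57  55  58  58 104 162 147
200  60  66  60  63  56  82  66 193 229 158 172 162 160 139  41  46  44  42  43  44  43  43  43 104 159 137
202  60  62  62  62  61  63  57  86  98 228 244 208 162 142  43  45  40  42  42  43  43  41  42 135 160 159
204  69  83  80  86  80  75  79 194 133 242 244 202 162 145  54  56  47  45  47  42  44  44  41 131 156 161
```

Run:
```python
from h import *
g=cv2.imread('pics/wr6.png').max(2)
for v in range(206,262,2): print(v,' '.join(f'{x:3d}' for x in g[v,228:340:4]))
for n in('sd5','sd6'):
    s=cv2.imread(f'pics/{n}.png').max(2); print(n)
    for u in (264,268,272,276,280): print(u,s[184:212,u].tolist())
```

```text
206 151 170 171 169 173 172 165 169 169 169 167 173 219 230 229 219 230 176 118  82  95  94  51  67  77  87  93  89
208 151 170 170 169 173 172 169 172 174 173 172 205 242 242 242 242 242 223  83  70  96  88  52  99 137 168 162 151
210 151 170 170 169 172 172 169 173 173 174 171 174 242 242 242 242 242 195 138  72 101  87  52 107 121 167 160 161
212 150 170 169 168 172 171 169 172 172 172 171 173 242 242 242 242 242 222 149  66 110  90  53 105 113 153 165 156
214 151 170 168 168 168 117 155 171 174 175 174 170 242 242 242 242 242 222 155  63 100  90  53 100 109 151 154 147
216 150 170 168 169 147  40  47  66 111 136 164 167 240 242 242 242 242 220 223  79 103  90  52  99 127 152 154 150
218 149 170 168 168 126  40  39  39  39  44  58  89 122 240 242 242 242 187 224  82 125 128  54  91 116 144 138 140
220 150 169 168 167  97  48  41  40  39  37  37  37  41 227 242 242 242 204 223  61 169 148  75  94 125 141 139 141
222 150 169 168 167  81  68  66  62  55  43  40  40  38 205 242 242 242 219 223  61 166 142 106 100 140 145 143 142
224 149 169 168 167  68  68  70  71  69  66  66  58  41 
[... 2750 characters left out ...]
 134, 131, 141, 152, 160, 161, 161, 161, 163]
sd6
264 [235, 142, 150, 211, 118, 109, 105, 97, 63, 56, 57, 58, 42, 44, 45, 41, 41, 41, 61, 139, 163, 181, 150, 139, 133, 130, 164, 143]
268 [239, 181, 96, 97, 117, 107, 106, 103, 97, 57, 59, 57, 58, 42, 43, 41, 40, 42, 43, 53, 90, 109, 103, 106, 149, 160, 162, 166]
272 [98, 98, 98, 96, 84, 57, 89, 108, 102, 96, 56, 59, 56, 58, 42, 41, 42, 43, 46, 43, 56, 101, 105, 101, 109, 152, 161, 168]
276 [97, 87, 68, 70, 63, 85, 137, 100, 108, 102, 83, 57, 58, 58, 54, 40, 44, 41, 41, 42, 43, 79, 150, 157, 159, 169, 165, 166]
280 [240, 241, 244, 222, 140, 131, 111, 94, 86, 75, 68, 56, 47, 41, 39, 35, 61, 104, 131, 142, 149, 162, 159, 160, 162, 160, 161, 162]
```

Run:
```python
from h import *
p=pl('wrist',[[246,214.5],[278,219.5]],28);print(p,np.degrees(np.arctan2(p[1,1]-p[0,1],p[1,0]-p[0,0])),np.linalg.norm(p[1]-p[0]))
th_=np.arctan2(p[1,1]-p[0,1],p[1,0]-p[0,0]); a=np.array([np.cos(th_),np.sin(th_)]); print('centre',p.mean(0)+25*np.array([a[1],-a[0]]))
print('arm side line',pl('wrist',[[293,241],[306,243.5]],70),'vice edge',pl('wrist',[[333,194]],28))
g=cv2.imread('pics/wr6.png')
print([(v,g[v,330].tolist()) for v in range(186,212,2)])
s=pl('side',[[264,192],[276,194.5]],52);print('side foot top edge',s,np.degrees(np.arctan2(*(s[0]-s[1])[::-1])))
s=pl('side',[[264,190.7],[276,192]],52);print('side old',s,np.degrees(np.arctan2(*(s[0]-s[1])[::-1])))
# top now: handle?
```

```text
[[-16.   33.5]
 [ 30.2  25.7]] -9.582944723532572 46.85381521285113
centre [2.93811907 4.94885911]
arm side line [[47.5 13.2]
 [64.7  9.5]] vice edge [[106.8  64.6]]
[(186, [242, 236, 234]), (188, [242, 236, 234]), (190, [242, 236, 234]), (192, [242, 236, 234]), (194, [240, 234, 231]), (196, [124, 115, 109]), (198, [82, 60, 36]), (200, [55, 40, 24]), (202, [62, 46, 27]), (204, [68, 50, 28]), (206, [90, 66, 40]), (208, [170, 127, 83]), (210, [161, 120, 75])]
side foot top edge [[ 19.2  12.3]
 [-13.8  19.1]] -11.64343149876168
side old [[ 20.    5.5]
 [-12.6   6.2]] -1.230088447757349
```

Run:
```python
from h import *
s=cv2.imread('pics/sd6.png').max(2)
for v in range(168,184): print(v,' '.join(f'{x:3d}' for x in s[v,236:282:2]))
roi=np.zeros_like(s);roi[170:180,242:264]=1
q=np.argwhere((s<35)&(roi>0))[:,::-1].astype(np.float32)
vx,vy,x,y=cv2.fitLine(q,cv2.DIST_L2,0,.01,.01).ravel();print(len(q),q.min(0),q.max(0),vy/vx)
e=[[q[:,0].min(),y+vy/vx*(q[:,0].min()-x)],[q[:,0].max(),y+vy/vx*(q[:,0].max()-x)]]
p=pl('side',e,88);print(p,np.degrees(np.arctan2(*(p[0]-p[1])[::-1])))
```

```text
168 173 122 227 153 156 202 231 217 152 227 229 230 229 229 229 229 229 228 228 229 229 229 229
169 230 138 228 119 120 126 106 129  94 199 229 229 229 229 228 228 230 229 229 228 229 228 229
170 229 156 223 123 163 141 153 107  93 205 229 229 229 230 229 229 229 229 229 228 229 228 230
171 212 211 206 130 179 154 143 121  96 229 229 229 229 228 229 229 229 229 228 230 229 229 228
172 137 155 150 134 133 136  69 102 206 228 228 229 228 229 229 229 229 229 228 230 229 229 228
173 137 142 138 129 134  63  89 198 221 225 230 230 230 230 229 230 229 228 229 228 229 229 228
174  86 106 118 120  85  58  52  39  74 171 222 224 228 229 230 229 229 228 228 228 229 229 229
175  96 124  81  85  54  26  30  59  60  42  58 146 204 228 229 229 229 228 227 228 228 230 228
176 188 219  76  78  52  21  18  27  30  48  64  49  61 215 228 228 229 227 184 191 224 229 229
177 203 195  76  77  71  26  20  19  20  22  30  37  39 210 227 228 228 187  93  93 137 227 229
178 142 147 124 113  96  70  40  50  29  22  17  23  26 211 233 229 204 152  54  54  57 206 228
179 143 143 144 141 140 101  78 139  86  85  49  35  40 128 160 181 164 107  54  57  59 127 228
180 146 145 143 143 140  90 105 142  94 197 159 142 127 151 132 124 101 129  90  77  90 130 217
181 166 156 155 149 119  88 143 146  93 199 167 236 232 231 231 201  98 101 131 129 131 104 217
182 167 203 189 185 161  82 140 136 138 141 152 241 244 243 242 241 148  91  95 102 101  93 228
183 133 139 149 127 128  82 139 141 134 137 139 170 237 240 244 244 195  94  96 102  96 119 227
34 [245. 175.] [260. 179.] 0.18587048
[[73.9 -3.1]
 [32.3  4.5]] -10.353320043929443
```

```bash
python3 -c "
from cell import r
print(r.get_obs()['ft_force']); print(r.finish_job())"
```

```text
[ 0.27512596 -0.61327136 -0.14385378]
the job is handed in; nothing more can be done
None
```

I've handed the job in at about 26 s: the vice is home against both stops, the clamp stands at its spot beside it, and the lever is tight over the arm. One deviation: the arm was square when turned, but tightening carried it about 10° past square, to the head's stop, with the toe still over the rail, and I needed one extra slide along the slot to bring the clamp back to its spot after turning it.

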